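# Unlock the slide case and hold its lid open

### The arm

A 6-joint arm with a two-finger parallel gripper is mounted at the origin on the work surface. World frame = base frame: x ahead of the robot, y to its left, z up, the work surface at z = 0. Lengths are in m, angles in rad, forces in N, time in s.
With the tool pointing down it reaches from about 0.35 to 0.85 m from the base axis. Payload 8.1 kg.
Tool frame: the origin (TCP) lies on the mounting face of the last link; the fingertips stand 186 mm ahead of it and the grasp point (between the pads) lies 167 mm ahead of it; z points along the fingers, y is the line along which they close (so a half turn about z gives the same grasp; the last joint's range is limited). The gripper opens to 93 mm and grips with 3 to 60 N. Pads are 15 mm wide; open, the fingers measure 128 mm over their backs; the gripper's body (75 mm by 188 mm) begins 65 mm behind the grasp point.
Start: joints at [1.221, 0.13, 1.488, -0, 1.523, -0.085], TCP at [0.157, 0.579, 0.405] pointing down, gripper open.
Joint ranges: [-2.96, 2.96], [-0.89, 2.26], [0.02, 2.5], [-1.34, 4.48], [0, 2.73], [-2.66, 2.66]. Speed limits (rad/s): [2.39, 2.39, 2.79, 3.14, 3.14, 3.14].

### API

Orientations are given as a rotation vector (axis times angle).
In Python, from plant import * gives the robot as it stands. The module is installed in compiled form; this text tells all that it offers.
- The arm moves only by the tool arm_command, never from a script. Its argument "increments" is a list of rows, each a list of 6 numbers: the shift along the tool's x, y, z in units of 0.2 m (1.0 is 0.2 m), then the turn, a rotation vector about the tool's x, y, z in units of pi rad (1.0 is pi rad). A call has exactly 5 rows; each row is the pose to reach, as a shift and turn from the pose commanded when the call began, along the tool's axes at that moment, turning the shorter way round; what a row does not reach only later rows make up. A row lasts 1/8 s, in which the tool goes at most 62.5 mm and 10.7 degrees, less where a joint would pass 70% of its speed; a pose out of reach is approached as far as the arm can. A call with a number of a shift or a turn outside -1 to 1 is refused whole. A call with a gripper value outside its range is refused whole. "fingers" is the closure, from -1 (fully open) to 1 (shut), set as the call begins (left out, the last holds). The fingers move at their own pace and stop on an object; "force" is the grip in N (left out, the last holds). Time passes only in rows, so rows that repeat a pose let the fingers close, or fill a call up. It gives the time, the measured TCP pose, the force, the opening and the grip force at its end, in the units of the state.
- read_state(): the state, without advancing time (a new reading comes with each control period).
- read_camera(name): name is "scene" or "top" or "wrist"; returns a dict with "image" (480x640x3 uint8, red, green, blue), "fx", "fy", "cx", "cy" (pixels), "T" (4x4, takes a point from camera to world coordinates). Camera axes: x right, y down, z forward; pixel columns grow to the right and rows downward; lengths in m; the calibration is good to about 2 mm. A picture is of the moment at which its call begins. There is no depth.
- close_job(): hands the job in; it is judged then, once.
The state is a dict: "t": time; "q": joint angles; "dq": joint speeds; "joint_torque": joint torques, N m; "tool_pos": TCP position; "orientation": TCP orientation; "force": force on the tool from outside, world axes, zero at the start; "wrist_torque": the same for the moment, N m; "opening": finger opening in m; "gripper_force": force on a finger pad.
Only numpy, scipy, OpenCV 4.12 (cv2) and the standard library are available. Lean on these libraries where they do the work, as an engineer would, in place of code of your own. Each camera call takes 0.05 s, during which the arm holds its last target. There are 200 camera calls.

### The job

Pull the red snap-in shipping pin out of the slide case while its lid stays shut, and put it in the white dish. Then lift the case's lid by its steel bar to 60 degrees open and hold it there for a colleague: the lid springs shut by itself, so finish still holding it, with the pin left in the dish and the other things on the bench left undisturbed.

Things in the scene. Friction and masses are not known exactly. Their poses are not given: they have to be found in the camera images.
- case: Grey box of microscope slides, fixed, 170 (x) x 220 (y) x 60 mm high, 66 mm with the shut lid. Origin: centre of its underside; z up, x from the front (bar and pin side) to the hinge at the back, y along the hinge. Before its front face, at y = +70 mm, stands the red pin's socket block, 24 x 40 x 67 mm high.
- lid (a joint): Flat blue lid, 170 x 220 x 6 mm, 0.25 to 0.5 kg, hinged along the back top edge. Angle in rad: 0 shut (level), grows as the front rises, stop at 1.4; 60 degrees is 1.047. A spring (0.24 to 0.35 Nm) and its weight shut it from any angle: some 2 to 5 N at the bar.
- bar_mid (a point): Middle of the lid's steel bar handle: round, 12 mm thick, 100 mm long along the case's y, a post at each end (88 mm free between), axis 42 mm before the lid's front edge in the lid's mid-plane: 212 mm from the hinge axis; z = 62.5 mm when shut, 246 mm at 60 degrees. In the case's frame y = -45 mm, x = -127 mm when shut.
- lid_hinge (a point): Middle of the lid's hinge axis, 62.5 mm above the bench; the axis runs along the case's y. Axes as the case's.
- pin: Red pin, 35 g, upright in its socket. Origin: its foot; z to its knob. From the foot: 22 mm steel shank with a pointed foot (it will not stand), a red disc 40 mm across (22 to 27 mm) that laps over the lid's edge, a round knob 20 mm across (27 to 59 mm). At the start: origin at x -97, y +70, z 45 mm in the case's frame. Sprung balls nip its neck: it pulls straight up with about 5 to 10 N, clear after 22 mm.
- pin_knob (a point): Point on the pin's axis in the middle of its knob, 43 mm from the foot.
- dish: White open dish, loose, 150 (x) x 130 (y) x 25 mm high, walls and floor 4 to 5 mm. Origin: centre of its underside. It stands on one side of the case, the green and white tip box on the other.
- tipbox: Closed green box with a white top, 120 x 85 x 50 mm, loose; leave alone. Origin: centre of its underside.
- beaker: Glass beaker, 70 mm across, 90 mm high, loose; leave alone. Origin: centre of its underside.
- oil: Amber glass bottle with black cap, 50 mm across, 100 mm high, loose; leave alone. Origin: centre of its underside.
Mind the look-alikes: they are no part of the job. Several things have the shape of the pin; the one meant has the colours described above.

How it is judged:
On the way, in this order (a step that is already met when the one before it is completed fails the run):
1. the pin is out of its socket while the lid is still shut (z of pin in the frame of case above 0.07 m and value of joint lid below 0.12 rad), for 0.1 s.
2. the pin rests let go in the dish, the lid still shut (value of joint lid below 0.12 rad and contact force between the fingers and pin below 0.1 N and linear speed of pin below 0.05 m/s and contact force between pin and dish above 0.05 N and x of pin_knob in the frame of dish between -0.09 and 0.09 m and y of pin_knob in the frame of dish between -0.08 and 0.08 m and z of pin in the frame of dish below 0.05 m), for 0.2 s.
At the end, for the whole second after the job is handed in: The lid stands still at 60 degrees, give or take 6, held by the fingers (contact over 0.5 N), the pin, let go and clear of the case, rests in the dish, which stands on the bench: knob within the dish's outline or 15 mm beyond, foot under 50 mm above the dish's underside (value of joint lid between 0.942 and 1.152 rad and velocity of joint lid between -0.1 and 0.1 rad/s and contact force between the fingers and case above 0.5 N and contact force between case and pin below 0.05 N and contact force between pin and dish above 0.05 N and contact force between the fingers and pin below 0.1 N and x of pin_knob in the frame of dish between -0.09 and 0.09 m and y of pin_knob in the frame of dish between -0.08 and 0.08 m and z of pin in the frame of dish below 0.05 m and height (world z) of dish below 0.01 m); the arm keeps its last pose, push and grip.
It fails at once if the tip box, beaker or oil bottle is pushed more than 30 mm or tipped over (distance of any of tipbox, beaker, oil from where it was at the start of the episode above 0.03 m or angle between any of tipbox, beaker, oil's own z axis and vertical above 0.5 rad).
It also fails if it takes over 56 s, if anything falls off the work surface, if the arm or the gripper's body presses on something with over 40 N, if the wrist force passes 120 N, or if a joint passes its speed limit or range.

## Working session

There is one attempt and no reset: what is moved stays moved. The work goes in short steps, Python scripts to look and compute and a tool call to move; the robot and the scene stay as the last step left them, time stands still between calls to the robot, and variables do not carry over. Pictures are saved under pics/ and viewed, at most 10 in all, crops included, and the job is handed in when it is done.

Besides the shell and the picture viewer there is one more tool, called after ">>>" in YAML: its name, and indented under it one key for each argument. arm_command: Moves the arm, as the interface text tells. Shifts and turns lie within -1 to 1; 1 stands for 0.2 m of shift or pi rad of turn. Its arguments: {"type":"object","properties":{"increments":{"type":"array","items":{"type":"array","items":{"type":"number","minimum":-1,"maximum":1}}},"fingers":{"type":"number"},"force":{"type":"number"}},"required":["increments"]}

```bash
mkdir -p pics
python3 - <<'E'
from plant import *
import cv2,json
s=read_state();print(s['t'],s['tool_pos'],s['orientation'],s['opening'],s['force'])
for n in('top','scene'):
    c=read_camera(n);cv2.imwrite(f'pics/{n}0.png',c['image'][:,:,::-1]);print(n,c['fx'],c['fy'],c['cx'],c['cy'],c['T'].round(4).tolist())
E
```

```text
0.0 [0.15692891 0.57887209 0.40369835] [-4.14665277e-01 -3.11371808e+00  2.85817175e-03] 0.09287114655339374 [-0.7519139   1.03178743 -0.67314545]
top 504.2424908493221 504.2424908493221 320.52641240984997 239.3539659855541 [[0.0272, -0.9875, 0.1552, 0.3848], [-0.9996, -0.0273, 0.0016, 0.0152], [0.0027, -0.1551, -0.9879, 1.1484], [0.0, 0.0, 0.0, 1.0]]
scene 496.4599261687945 496.4599261687945 316.5362939524522 241.28267118225722 [[-0.8104, 0.4543, -0.37, 0.8932], [0.5857, 0.6426, -0.4939, 0.4475], [0.0134, -0.6169, -0.7869, 0.8105], [0.0, 0.0, 0.0, 1.0]]
```

View pics/top0.png

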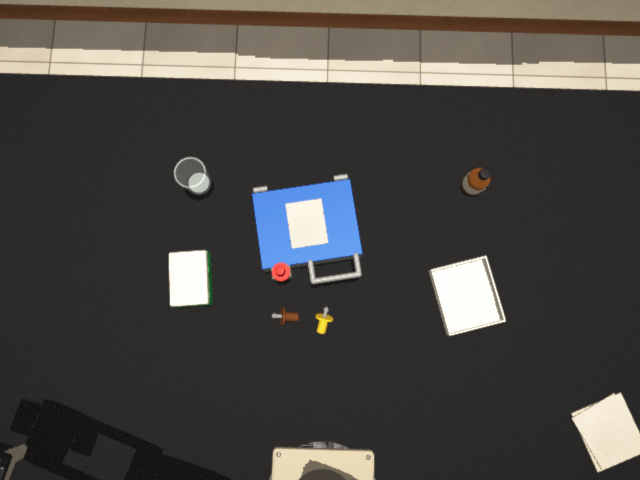

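View pics/scene0.png

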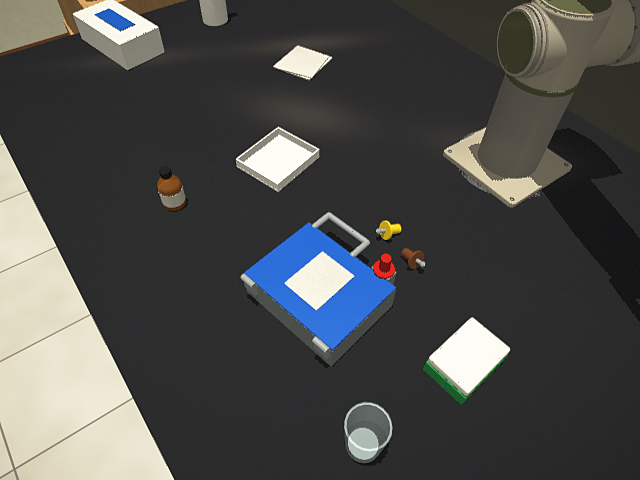

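Top view: the pin-shaped things are red at (281,271), upright at the case's front, dark brown lying at (286,316) and yellow lying at (323,321). The red one in the socket fits the description. The blue lid covers (253..360, 180..268), the bar runs along (313..360, 282..275), the dish is at (467,296), and the tip box is at (190,278). I'll confirm with an enlarged crop.

Run:
```python
import cv2
a=cv2.imread('pics/top0.png')
cv2.imwrite('pics/crop.png',cv2.resize(a[170:340,240:370],None,fx=3.5,fy=3.5,interpolation=cv2.INTER_CUBIC))
a=cv2.imread('pics/scene0.png')
cv2.imwrite('pics/crop2.png',cv2.resize(a[200:370,235:435],None,fx=3.5,fy=3.5,interpolation=cv2.INTER_CUBIC))
```

```text
(no output)
```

View pics/crop.png

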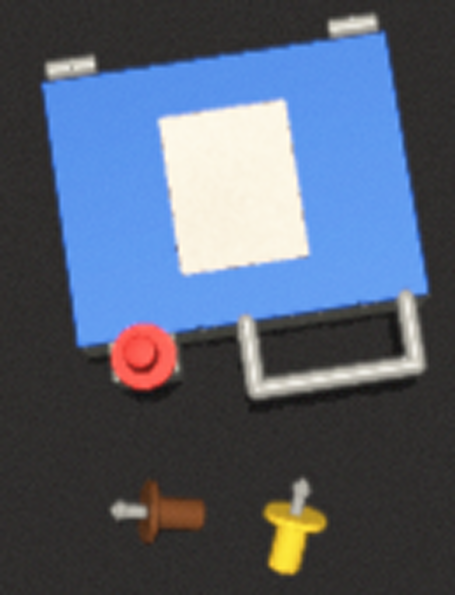

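View pics/crop2.png

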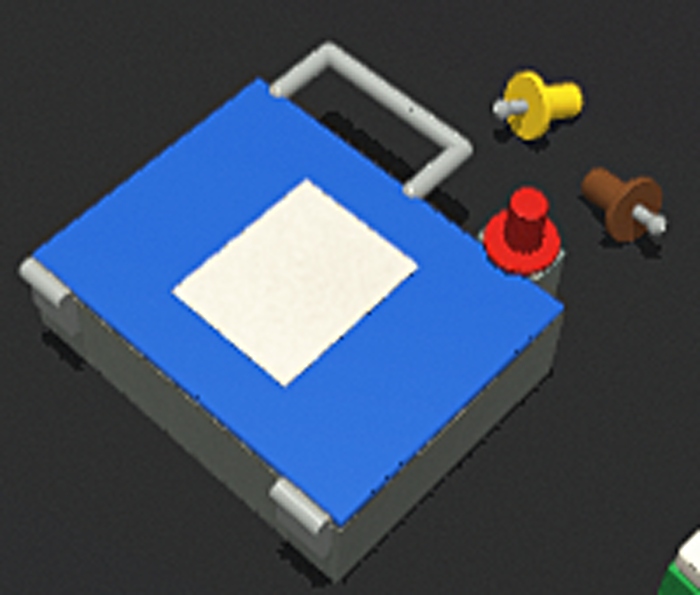

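The crops confirm that the red pin (red disc and knob, steel block beneath) stands in the socket. Brown and yellow lie loose. Next I fit the poses.

```bash
cat > h.py <<'E'
import numpy as np
from scipy.optimize import least_squares
from scipy.spatial.transform import Rotation as R
def proj(c,P):
    T=np.array(c['T']);p=(np.atleast_2d(P)-T[:3,3])@T[:3,:3]
    return np.c_[c['fx']*p[:,0]/p[:,2]+c['cx'],c['fy']*p[:,1]/p[:,2]+c['cy']]
def ray(c,u,v,z):
    T=np.array(c['T']);d=T[:3,:3]@[(u-c['cx'])/c['fx'],(v-c['cy'])/c['fy'],1]
    return T[:3,3]+d*(z-T[2,3])/d[2]
def place(p,L):
    L=np.array(L,float);return R.from_euler('z',p[2]).apply(L)+[p[0],p[1],0]
def fit(obs,x0):
    f=lambda p:np.concatenate([(proj(c,place(p,L))-px).ravel() for c,L,px in obs])
    r=least_squares(f,x0);return r.x,f(r.x).reshape(-1,2)
E
python3 - <<'E'
from plant import *
from h import *
import json
t=read_camera('top');s=read_camera('scene')
L=[[.085,.11,.066],[.085,-.11,.066],[-.085,-.11,.066],[-.085,.11,.066],[-.097,.07,.104]]
tp=(np.array([[43,84],[385,33],[428,292],[79,346],[139,350]])+.5)/3.5-.5+[240,170]
sp=(np.array([[342,525],[33,258],[262,79],[563,307],[530,203]])+.5)/3.5-.5+[235,200]
for o in([(t,L,tp)],[(s,L,sp)],[(t,L,tp),(s,L,sp)]):
    p,r=fit(o,[.5,0,0]);print(p.round(4),np.abs(r).max(0).round(2))
case=p
D=[[.075,.065,.025],[.075,-.065,.025],[-.075,-.065,.025],[-.075,.065,.025]]
dp,r=fit([(t,D,[[430,269],[487,257],[505,321],[449,334]])],[.4,-.3,.1]);print('dish',dp.round(4),np.abs(r).max())
# alternative orientation check 150 along other axis gives residual
D2=[[a[1]/.065*.065,a[0]/.075*.065,.025] for a in D]
print('knob',place(case,[[-.097,.07,.088]]),'bar',place(case,[[-.127,-.045,.0625]]),'hinge',place(case,[[.085,-.045,.0625]]))
for n,u,v in(('brown',286,316),('yellow',323,321)):print(n,ray(t,u,v,.015))
st=read_state();M=R.from_rotvec(st['orientation']).as_matrix();print(M.round(3),st['tool_pos'])
np.save('case.npy',case);np.save('dish.npy',dp)
E
```

```text
[0.5901 0.0487 0.1794] [0.59 0.73]
[0.5905 0.0544 0.1818] [1.5  0.86]
[0.5901 0.0518 0.1809] [1.98 1.97]
dish [ 0.4456 -0.3128  0.2547] 1.3706251965745082
knob [[0.48206754 0.1032087  0.088     ]] bar [[ 0.47325296 -0.01531262  0.0625    ]] hinge [[0.68179175 0.02283931 0.0625    ]]
brown [0.38841116 0.0890781  0.015     ]
yellow [0.37968491 0.00660861 0.015     ]
[[-0.965  0.262 -0.   ]
 [ 0.262  0.965 -0.001]
 [ 0.    -0.001 -1.   ]] [0.15697574 0.57895797 0.4040918 ]
```

>>> arm_command:
  increments:
    - [-0.2,-0.17,0,0,0,0.056]
    - [-0.4,-0.34,0,0,0,0.112]
    - [-0.6,-0.51,0,0,0,0.168]
    - [-0.8,-0.68,0,0,0,0.224]
    - [-1,-0.85,0,0,0,0.28]
  fingers: 0
  force: 45

```text
t: 0.82
tool_pos: [0.3061, 0.3612, 0.4047]
orientation: [1.708, 2.636, 0.0]
force: [0.6, 0.3, 0.4]
opening: 0.0484
gripper_force: 0.0
```

```bash
cat >> h.py <<'E'
def down(a): # tool down, closing line at world angle a
    return np.c_[[-np.sin(a),np.cos(a),0],[np.cos(a),np.sin(a),0],[0,0,-1]]
def rel(s,tcp,M):
    A=R.from_rotvec(s['orientation']).as_matrix()
    print('tcp',np.round(s['tool_pos'],4),'open',round(s['opening'],4),'t',round(s['t'],2))
    print('inc',(A.T@(np.array(tcp)-s['tool_pos'])/.2).round(3),(R.from_matrix(A.T@M).as_rotvec()/np.pi).round(4))
E
python3 -c "
from plant import *
from h import *
rel(read_state(),[.482,.103,.36],down(.181))"
```

```text
tcp [0.3061 0.3612 0.4047] open 0.0484 t 0.82
inc [-1.538  0.275  0.223] [0.0001 0.     0.0764]
```

>>> arm_command:
  increments:
    - [-0.2,0.04,0,0,0,0.015]
    - [-0.4,0.08,0,0,0,0.03]
    - [-0.6,0.11,0,0,0,0.045]
    - [-0.8,0.14,0,0,0,0.06]
    - [-1,0.18,0,0,0,0.0764]

```text
t: 1.45
tool_pos: [0.4215, 0.1942, 0.4047]
orientation: [2.007, 2.417, 0.0]
force: [0.3, 0.8, 0.4]
opening: 0.0467
gripper_force: 0.0
```

```bash
python3 -c "
from plant import *
from h import *
rel(read_state(),[.482,.103,.36],down(.181))"
```

```text
tcp [0.4215 0.1942 0.4047] open 0.0467 t 1.45
inc [-0.504  0.214  0.224] [ 0.     -0.      0.0012]
```

>>> arm_command:
  increments:
    - [-0.15,0.06,0.06,0,0,0]
    - [-0.3,0.12,0.12,0,0,0]
    - [-0.43,0.18,0.18,0,0,0]
    - [-0.504,0.214,0.224,0,0,0.001]
    - [-0.504,0.214,0.224,0,0,0.001]

```text
t: 2.08
tool_pos: [0.4817, 0.1038, 0.3591]
orientation: [-2.01, -2.413, 0.002]
force: [-0.3, 1.4, 0.3]
opening: 0.0462
gripper_force: 0.0
```

```bash
python3 -c "
from plant import *
from h import *
import cv2
s=read_state();rel(s,[.482,.103,.36],down(.181))
c=read_camera('wrist');print(c['fx'],c['cx'],c['cy'],c['T'].round(3).tolist());cv2.imwrite('pics/w1.png',c['image'][:,:,::-1])
print(proj(c,[[.482,.103,.104],[.482,.103,.072]]))"
```

```text
tcp [0.4817 0.1038 0.3591] open 0.0462 t 2.08
inc [-0.004  0.    -0.005] [-0.0006 -0.0001  0.0002]
332.32722315317704 323.2043835881209 240.94684187484702 [[0.983, 0.174, 0.048, 0.466], [0.181, -0.946, -0.27, 0.179], [-0.002, 0.275, -0.962, 0.339], [0.0, 0.0, 0.0, 1.0]]
[[325.76642956 255.24131298]
 [325.54149808 243.13557324]]
```

View pics/w1.png

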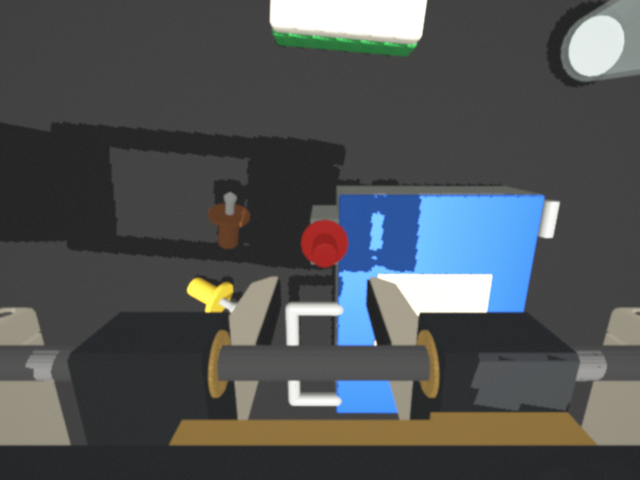

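The wrist view puts the knob top at about (325,255) and the disc at (325,243), which matches the fit, so I descend.

>>> arm_command:
  increments:
    - [-0.004,0,0.14,0,0,0]
    - [-0.004,0,0.28,0,0,0]
    - [-0.004,0,0.42,0,0,0]
    - [-0.004,0,0.485,0,0,0]
    - [-0.004,0,0.485,0,0,0]

```text
t: 2.75
tool_pos: [0.4815, 0.1041, 0.2627]
orientation: [-2.007, -2.415, 0.001]
force: [-0.2, -0.8, 0.3]
opening: 0.0464
gripper_force: 0.0
```

>>> arm_command:
  increments:
    - [0,0,0,0,0,0]
    - [0,0,0,0,0,0]
    - [0,0,0,0,0,0]
    - [0,0,0,0,0,0]
    - [0,0,0,0,0,0]
  fingers: 1
  force: 45

```text
t: 3.38
tool_pos: [0.4823, 0.1036, 0.2637]
orientation: [2.009, 2.415, 0.001]
force: [-1.0, -0.0, 4.5]
opening: 0.0193
gripper_force: 45.0
```

>>> arm_command:
  increments:
    - [0,0,-0.05,0,0,0]
    - [0,0,-0.1,0,0,0]
    - [0,0,-0.18,0,0,0]
    - [0,0,-0.3,0,0,0]
    - [0,0,-0.4,0,0,0]

```text
t: 4.0
tool_pos: [0.4821, 0.1036, 0.3453]
orientation: [2.008, 2.414, 0.002]
force: [-0.9, -0.3, -1.4]
opening: 0.0192
gripper_force: 45.0
```

```bash
python3 -c "
from plant import *
from h import *
import cv2
s=read_state();d=np.load('dish.npy');print(d,s['force']);rel(s,[d[0],d[1],.34],down(.181))
c=read_camera('wrist');cv2.imwrite('pics/w2.png',c['image'][:,:,::-1])"
```

```text
[ 0.44564381 -0.31276581  0.25468345] [-0.89173888 -0.31891739 -1.41063405]
tcp [0.4821 0.1036 0.3453] open 0.0192 t 4.0
inc [-2.014 -0.559  0.026] [0.0005 0.     0.0007]
```

View pics/w2.png

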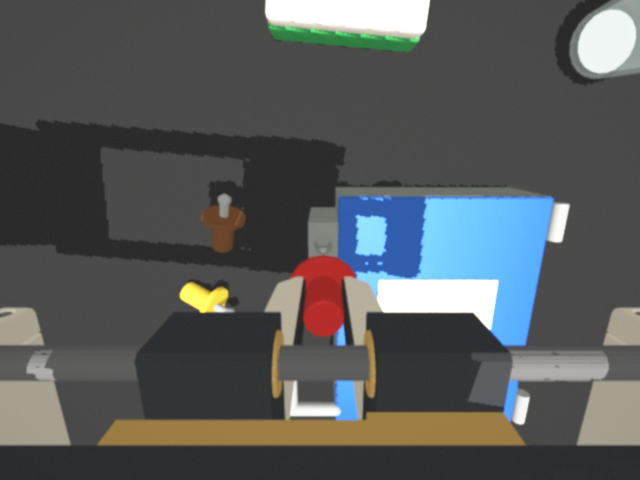

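The pin is held upright, knob at (323,310) between the fingers, with the socket empty and the lid shut.

>>> arm_command:
  increments:
    - [-0.1,-0.03,0,0,0,0]
    - [-0.3,-0.08,0,0,0,0]
    - [-0.52,-0.15,0,0,0,0]
    - [-0.76,-0.21,0,0,0,0]
    - [-1,-0.28,0,0,0,0]

```text
t: 4.68
tool_pos: [0.463, -0.1047, 0.3438]
orientation: [2.008, 2.415, 0.001]
force: [0.6, 0.7, 0.2]
opening: 0.019
gripper_force: 45.0
```

>>> arm_command:
  increments:
    - [-0.24,-0.07,0,0,0,0]
    - [-0.48,-0.14,0,0,0,0]
    - [-0.72,-0.2,0,0,0,0]
    - [-0.92,-0.26,0,0,0,0]
    - [-1,-0.28,0,0,0,0]

```text
t: 5.3
tool_pos: [0.4441, -0.3122, 0.3435]
orientation: [2.011, 2.413, -0.0]
force: [0.6, -0.1, -0.4]
opening: 0.0191
gripper_force: 45.0
```

```bash
python3 -c "
from plant import *
from h import *
s=read_state();d=np.load('dish.npy');rel(s,[d[0],d[1],.2325],down(.181))"
```

```text
tcp [ 0.4441 -0.3122  0.3435] open 0.0191 t 5.3
inc [-0.004  0.007  0.555] [ 0.0001  0.0002 -0.    ]
```

>>> arm_command:
  increments:
    - [0,0,0.14,0,0,0]
    - [0,0,0.3,0,0,0]
    - [0,0,0.46,0,0,0]
    - [0,0,0.55,0,0,0]
    - [0,0,0.57,0,0,0]

```text
t: 5.92
tool_pos: [0.4445, -0.3095, 0.228]
orientation: [-2.007, -2.414, -0.0]
force: [0.7, 0.4, 0.0]
opening: 0.0189
gripper_force: 45.0
```

>>> arm_command:
  increments:
    - [0,0,0,0,0,0]
    - [0,0,0,0,0,0]
    - [0,0,0,0,0,0]
    - [0,0,0,0,0,0]
    - [0,0,0,0,0,0]
  fingers: -0.2

```text
t: 6.55
tool_pos: [0.4447, -0.3102, 0.2291]
orientation: [2.009, 2.415, 0.0]
force: [0.5, 0.7, -0.0]
opening: 0.0555
gripper_force: 0.0
```

>>> arm_command:
  increments:
    - [0,0,-0.06,0,0,0]
    - [0,0,-0.18,0,0,0]
    - [0,0,-0.35,0,0,0]
    - [0,0,-0.55,0,0,0]
    - [0,0,-0.62,0,0,0]

```text
t: 7.18
tool_pos: [0.4453, -0.3107, 0.3568]
orientation: [2.005, 2.411, -0.0]
force: [-0.2, 0.4, -0.4]
opening: 0.0558
gripper_force: 0.0
```

```bash
python3 -c "
from plant import *
from h import *
import cv2
s=read_state();b=place(np.load('case.npy'),[[-.127,-.045,0]])[0];print(b);rel(s,[b[0],b[1],.3],down(.181))
a=read_camera('scene')['image'][:,:,::-1]
cv2.imwrite('pics/s1.png',cv2.resize(a[90:340,180:460],None,fx=2.2,fy=2.2))"
```

```text
[ 0.47325296 -0.01531262  0.        ]
tcp [ 0.4453 -0.3107  0.3568] open 0.0558 t 7.17
inc [1.428 0.406 0.28 ] [0.0011 0.0013 0.0007]
```

View pics/s1.png

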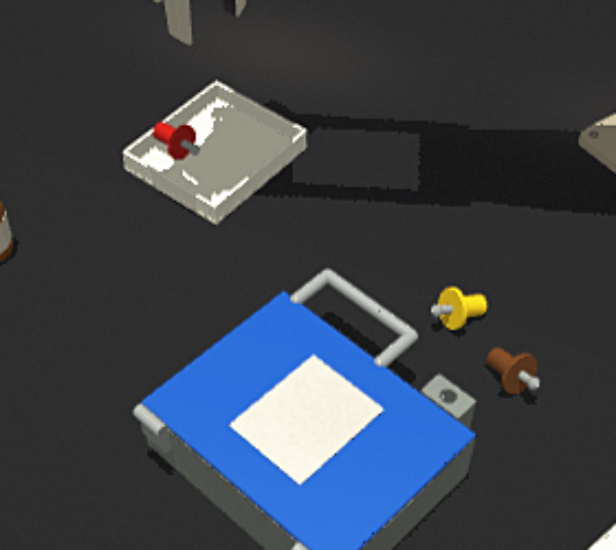

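The red pin lies in the dish at crop (175,138), i.e. about (260,153) in the scene view. The lid is shut and the socket empty. Now the bar.

>>> arm_command:
  increments:
    - [0.12,0.03,0,0,0,0]
    - [0.32,0.09,0,0,0,0]
    - [0.54,0.15,0,0,0,0]
    - [0.77,0.22,0,0,0,0]
    - [1,0.28,0,0,0,0]
  fingers: 0.35
  force: 35

```text
t: 7.85
tool_pos: [0.4629, -0.1017, 0.3516]
orientation: [-2.008, -2.414, 0.001]
force: [1.3, 0.0, -0.4]
opening: 0.0306
gripper_force: 0.0
```

>>> arm_command:
  increments:
    - [0.16,0.05,0.08,0,0,0]
    - [0.3,0.09,0.16,0,0,0]
    - [0.4,0.12,0.24,0,0,0]
    - [0.428,0.126,0.28,0,0,0]
    - [0.428,0.126,0.28,0,0,0]

```text
t: 8.48
tool_pos: [0.472, -0.0146, 0.2958]
orientation: [-2.007, -2.415, 0.002]
force: [0.3, -0.8, -0.5]
opening: 0.0301
gripper_force: 0.0
```

```bash
python3 -c "
from plant import *
from h import *
import cv2
s=read_state();b=place(np.load('case.npy'),[[-.127,-.045,0]])[0];rel(s,[b[0],b[1],.2295],down(.181))
c=read_camera('wrist');cv2.imwrite('pics/w3.png',c['image'][:,:,::-1])
print(proj(c,place(np.load('case.npy'),[[-.127,-.095,.0625],[-.127,.005,.0625],[-.085,.11,.066],[-.085,-.11,.066]])))"
```

```text
tcp [ 0.472  -0.0146  0.2958] open 0.0301 t 8.47
inc [-0.005  0.006  0.331] [-0.0007 -0.0002  0.0009]
[[327.13217878 330.77812865]
 [328.14355656 191.89224331]
 [407.14082607  -1.14462925]
 [385.08196586 351.98117592]]
```

View pics/w3.png

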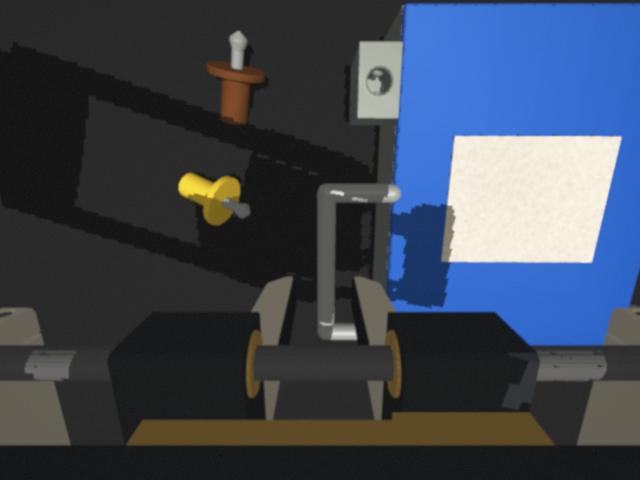

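The bar spans (327,192) to (327,331) in the wrist view, as predicted, and the fingers straddle it. I go down and grip.

>>> arm_command:
  increments:
    - [-0.004,0.005,0.08,0,0,0]
    - [-0.004,0.005,0.16,0,0,0]
    - [-0.004,0.005,0.25,0,0,0]
    - [-0.004,0.005,0.32,0,0,0]
    - [-0.004,0.005,0.331,0,0,0]

```text
t: 9.15
tool_pos: [0.4729, -0.0151, 0.229]
orientation: [-2.007, -2.413, 0.002]
force: [-0.4, -0.3, 0.2]
opening: 0.0304
gripper_force: 0.0
```

>>> arm_command:
  increments:
    - [0,0,0,0,0,0]
    - [0,0,0,0,0,0]
    - [0,0,0,0,0,0]
    - [0,0,0,0,0,0]
    - [0,0,0,0,0,0]
  fingers: 1
  force: 30

```text
t: 9.78
tool_pos: [0.4735, -0.0153, 0.2309]
orientation: [-2.009, -2.415, 0.001]
force: [-4.0, -1.8, 2.7]
opening: 0.011
gripper_force: 30.0
```

```bash
python3 -c "
from plant import *
from h import *
s=read_state();p=np.load('case.npy');print(s['force'],s['gripper_force'])
for a in range(6,61,6):
    t=np.radians(a);b=place(p,[[.085-.212*np.cos(t),-.045,.0625+.212*np.sin(t)]])[0]
    print(a);rel(s,b+[0,0,.167],down(.181))"|grep -v tcp
```

```text
[-4.01746696 -1.81388834  2.65277493] 29.9989914894104
6
inc [-0.     0.005 -0.104] [-0.0001  0.0001  0.0007]
12
inc [-0.     0.022 -0.213] [-0.0001  0.0001  0.0007]
18
inc [-0.     0.051 -0.321] [-0.0001  0.0001  0.0007]
24
inc [-0.     0.09  -0.424] [-0.0001  0.0001  0.0007]
30
inc [-0.     0.141 -0.523] [-0.0001  0.0001  0.0007]
36
inc [-0.001  0.201 -0.616] [-0.0001  0.0001  0.0007]
42
inc [-0.001  0.271 -0.702] [-0.0001  0.0001  0.0007]
48
inc [-0.001  0.349 -0.781] [-0.0001  0.0001  0.0007]
54
inc [-0.001  0.435 -0.851] [-0.0001  0.0001  0.0007]
60
inc [-0.001  0.528 -0.911] [-0.0001  0.0001  0.0007]
```

>>> arm_command:
  increments:
    - [0,0.001,-0.05,0,0,0]
    - [0,0.005,-0.105,0,0,0]
    - [0,0.015,-0.175,0,0,0]
    - [0,0.031,-0.25,0,0,0]
    - [0,0.051,-0.32,0,0,0]

```text
t: 10.4
tool_pos: [0.483, -0.0135, 0.2955]
orientation: [-2.008, -2.414, 0.004]
force: [-5.5, -5.9, -1.4]
opening: 0.0111
gripper_force: 30.0
```

```bash
python3 -c "
from plant import *
from h import *
s=read_state();p=np.load('case.npy');print(s['force'],s['gripper_force'])
for a in range(22,61,4):
    t=np.radians(a);b=place(p,[[.085-.212*np.cos(t),-.045,.0625+.212*np.sin(t)]])[0]
    print(a);rel(s,b+[0,0,.1675],down(.181))"|grep -v tcp
```

```text
[-5.52834359 -5.88521853 -1.3797818 ] 29.998871684074402
22
inc [-0.     0.027 -0.07 ] [-0.0009  0.      0.0007]
26
inc [-0.     0.057 -0.137] [-0.0009  0.      0.0007]
30
inc [-0.     0.092 -0.203] [-0.0009  0.      0.0007]
34
inc [-0.001  0.131 -0.266] [-0.0009  0.      0.0007]
38
inc [-0.001  0.174 -0.326] [-0.0009  0.      0.0007]
42
inc [-0.001  0.221 -0.382] [-0.0009  0.      0.0007]
46
inc [-0.001  0.273 -0.436] [-0.0009  0.      0.0007]
50
inc [-0.001  0.328 -0.486] [-0.0009  0.      0.0007]
54
inc [-0.001  0.386 -0.531] [-0.0009  0.      0.0007]
58
inc [-0.001  0.447 -0.573] [-0.0009  0.      0.0007]
```

>>> arm_command:
  increments:
    - [0,0.027,-0.07,0,0,0]
    - [0,0.057,-0.137,0,0,0]
    - [0,0.092,-0.203,0,0,0]
    - [0,0.131,-0.266,0,0,0]
    - [0,0.174,-0.326,0,0,0]

```text
t: 11.02
tool_pos: [0.5158, -0.0075, 0.3611]
orientation: [-2.006, -2.41, 0.011]
force: [-24.3, -7.6, 12.7]
opening: 0.0108
gripper_force: 30.0
```

```bash
python3 -c "
from plant import *
from h import *
s=read_state();p=np.load('case.npy');print(s['force'],s['gripper_force'])
for a in (43,48,53,57,60):
    t=np.radians(a);b=place(p,[[.085-.212*np.cos(t),-.045,.0625+.212*np.sin(t)]])[0]
    print(a);rel(s,b+[0,0,.1675],down(.181))"
```

```text
[-24.26718184  -7.57014045  12.67357101] 30.004263818264008
43
tcp [ 0.5158 -0.0075  0.3611] open 0.0108 t 11.03
inc [-0.     0.068 -0.068] [-0.0029  0.      0.0005]
48
tcp [ 0.5158 -0.0075  0.3611] open 0.0108 t 11.03
inc [-0.     0.133 -0.133] [-0.0029  0.      0.0005]
53
tcp [ 0.5158 -0.0075  0.3611] open 0.0108 t 11.03
inc [-0.     0.204 -0.193] [-0.0029  0.      0.0005]
57
tcp [ 0.5158 -0.0075  0.3611] open 0.0108 t 11.03
inc [-0.     0.264 -0.236] [-0.0029  0.      0.0005]
60
tcp [ 0.5158 -0.0075  0.3611] open 0.0108 t 11.03
inc [-0.001  0.311 -0.265] [-0.0029  0.      0.0005]
```

The radial force says the commanded radius is about 2 mm small, so I relax it outward for the rest of the arc.

>>> arm_command:
  increments:
    - [0,0.056,-0.074,0,0,0]
    - [0,0.119,-0.143,0,0,0]
    - [0,0.191,-0.202,0,0,0]
    - [0,0.252,-0.245,0,0,0]
    - [0,0.3,-0.274,0,0,0]

```text
t: 11.65
tool_pos: [0.5767, 0.0038, 0.4194]
orientation: [2.008, 2.414, 0.0]
force: [-11.4, -4.8, 13.3]
opening: 0.011
gripper_force: 30.0
```

>>> arm_command:
  increments:
    - [0,0,0,0,0,0]
    - [0,0,0,0,0,0]
    - [0,0,0,0,0,0]
    - [0,0,0,0,0,0]
    - [0,0,0,0,0,0]

```text
t: 12.28
tool_pos: [0.5765, 0.0037, 0.4192]
orientation: [2.008, 2.413, 0.001]
force: [-11.2, -3.9, 15.5]
opening: 0.011
gripper_force: 30.0
```

```bash
python3 -c "
from plant import *
from h import *
import cv2
s=read_state();p=np.load('case.npy');print(s['force'],s['gripper_force'])
g=s['tool_pos']+R.from_rotvec(s['orientation']).apply([0,0,.167])
l=R.from_euler('z',-p[2]).apply(g-[p[0],p[1],0])-[.085,0,.0625]
print(l,np.hypot(l[0],l[2]),np.degrees(np.arctan2(l[2],-l[0])))
a=read_camera('scene');print(proj(a,place(p,[[.085-.17*np.cos(t),y,.0625+.17*np.sin(t)] for t in np.radians([54,60,66]) for y in(-.11,.11)])))
cv2.imwrite('pics/s2.png',a['image'][:,:,::-1])"
```

```text
[-11.17238939  -3.89279253  15.54145353] 30.001132786273956
[-0.1066524  -0.04508481  0.1896792 ] 0.21760729359431435 60.651919394011834
[[279.10304105 191.52940314]
 [379.8362868  265.70478613]
 [272.32809873 192.11479282]
 [374.18375865 267.81688911]
 [264.95991573 193.69926404]
 [367.78575927 271.02604871]]
```

View pics/s2.png

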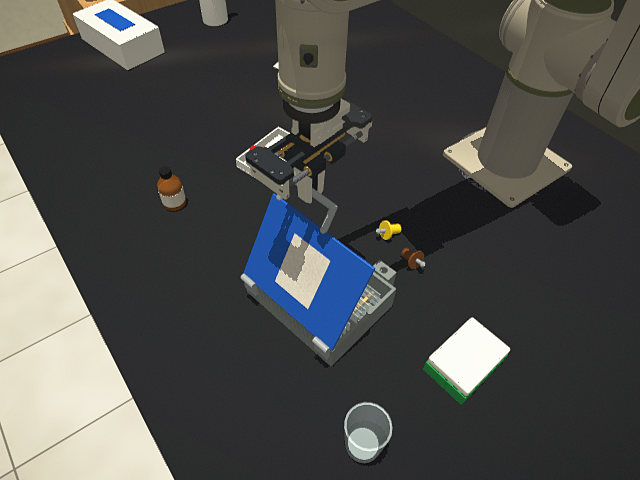

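The lid stands near 60° and the wrist reading gives 60.7°. I check the corners in one enlarged crop.

```bash
python3 -c "
from plant import *
from h import *
import cv2
p=np.load('case.npy');a=read_camera('scene');im=a['image'][:,:,::-1]
cv2.imwrite('pics/s3.png',cv2.resize(im[180:370,235:405],None,fx=3.5*.9,fy=3.5*.9,interpolation=cv2.INTER_CUBIC))
for d in (52,56,60,64,68):
  t=np.radians(d);u=np.array([-np.cos(t),0,np.sin(t)]);n=np.array([np.sin(t),0,np.cos(t)])
  P=[np.array([.085,y,.0625])+r*u+.003*n for r in(.17,0) for y in(-.11,.11)]
  print(d,((proj(a,place(p,P))-[235,180]+.5)*3.15-.5).round(0).tolist())"
```

```text
52 [[143.0, 37.0], [460.0, 270.0], [22.0, 293.0], [302.0, 538.0]]
56 [[130.0, 38.0], [449.0, 274.0], [22.0, 293.0], [302.0, 539.0]]
60 [[115.0, 40.0], [436.0, 279.0], [22.0, 294.0], [302.0, 539.0]]
64 [[99.0, 43.0], [423.0, 286.0], [22.0, 294.0], [302.0, 539.0]]
68 [[83.0, 48.0], [408.0, 294.0], [22.0, 294.0], [302.0, 539.0]]
```

View pics/s3.png

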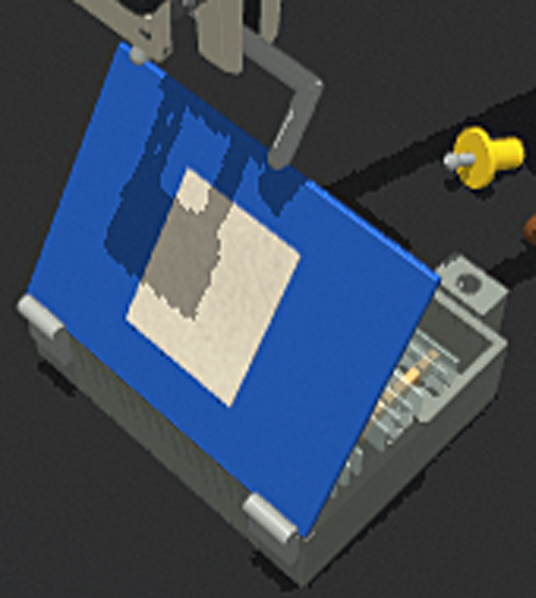

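The lid corners at (120,42) and (435,283) match about 59–60°, held steady, so I hand the job in.

```bash
python3 -c "
from plant import *
print(close_job())"
```

```text
the job is handed in; nothing more can be done
None
```

I pulled the red pin with the lid shut and put it in the dish. The lid was held by its bar at about 60° (measured 59–61°) when I handed the job in at about 12 s; the hand-in call returned no verdict.

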